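# Set out the stain bottles by height

## Robot

A 6-joint arm with a two-finger parallel gripper is mounted at the origin on a cart in front of the work surface, level with it; the furniture and walls round the work are solid. World frame = base frame: x ahead of the robot, y to its left, z up, the work surface at z = 0. Lengths are in m, angles in degrees, forces in N, time in s.
With the tool pointing down it reaches from about 0.375 to 0.9 m from the base axis. Payload 3.1 kg.
Tool frame: the origin (TCP) lies at the very end of the fingers, on their centre line; the grasp point (between the pads) lies grip_point_offset behind it (grip_point_offset is the distance from the TCP to the grasp point, in m); z points along the fingers, y is the line along which they close (so a half turn about z gives the same grasp; the last joint's range is limited). The gripper opens to 87 mm and grips with 3 to 60 N. Pads are 19 mm wide; open, the fingers measure 117 mm over their backs; the gripper's body (75 mm by 190 mm) begins 51 mm behind the grasp point.
Start: joints at [65.403, 30.224, 82.088, -0, 67.689, -10.227], TCP at [0.155, 0.605, 0.223] pointing down, gripper open.
Joint ranges: [-176.69, 176.69], [-43.24, 126.21], [12.49, 139.97], [-82, 262], [0, 151.66], [-163.58, 163.58]. Speed limits (degrees/s): [159.86, 159.86, 180, 180, 180, 180].

## Interface

Orientations are given as a 3x3 rotation matrix whose columns are the frame's x, y, z axes.
In Python, from rig import * gives the robot as it stands.
- The arm moves only by the tool move_arm, never from a script. Its argument "increments" is a list of rows, each a list of 3 entries, a list of its own where there are three numbers: the shift along the tool's x, y, z in units of 30 mm (1.0 is 30 mm), then the turn, a rotation vector about the tool's x, y, z in units of 120 degrees (1.0 is 120 degrees), then the closure, from 0 (fully open) to 1 (shut). A call has 1 to 20 rows; each row shifts and turns the commanded pose from where the row before left it, along the tool's axes as they then stand; what a row does not reach is not made up. A row lasts 1/12 s, in which the tool goes at most 41.7 mm and 7.16 degrees, less where a joint would pass 70% of its speed; a pose out of reach is approached as far as the arm can. A call with a number of a shift or a turn outside -1 to 1 is refused whole. A call with a gripper value outside its range is refused whole. The fingers move at their own pace and stop on an object; the grip force is fixed at half the most. Time passes only in rows, so rows that do not move let the fingers close. It gives the time, the measured TCP pose, the force, the opening and the grip force at its end, in the units of the state.
- read_state(): the state, without advancing time (a new reading comes with each control period).
- capture(name): name is "side" or "top"; returns a dict with "img" (400x640x3 uint8, red, green, blue), "mtx" (3x3 intrinsics, pixels), "eye" and "rotation" of the camera in the world. Camera axes: x right, y down, z forward; pixel columns grow to the right and rows downward; lengths in m; the calibration is good to about 2 mm. A picture is of the moment at which its call begins. There is no depth.
- hand_in(): hands the job in; it is judged then, once.
Trained networks look in a picture, given as the dict that the camera call returned (one of the last four; its "shot" number tells which), for a name from the list of things; names that differ only in an ending like _2 or _b are one class to them, and where a whole thing is asked for, a point or a joint stands for the part that bears it (a point fixed in the world has none). Each returns a list of dicts, best first, with "confidence" (0 to 1); they miss things now and then, are a little off and sometimes report something else, mostly with a low value. They report only what shows in the picture. A call takes as long as a camera call. They do not tell look-alikes from the thing itself.
- search_frame(picture, label): "extent" ([left, top, right, bottom] as shares, 0 to 1, of the picture: columns of its width, rows of its height, round what is visible of it).
- pinpoint(picture, label): "xy" ([column, row] as shares, 0 to 1, of the picture: columns of its width, rows of its height: a listed point, or the origin of a listed thing).
The state is a dict: "time_s": time; "joint_positions": joint angles; "qvel": joint speeds; "tau": joint torques, N m; "position": TCP position; "tcp_rot": TCP orientation; "force": force on the tool from outside, world axes, zero at the start; "moment": the same for the moment, N m; "opening": opening from 0.0 (shut) to 1.0 (fully open); "grasp_force": force on a finger pad.
Only numpy, scipy, OpenCV 4.12 (cv2) and the standard library are available. Lean on these libraries where they do the work, as an engineer would, in place of code of your own. Each camera call takes 0.05 s, during which the arm holds its last target. There are 200 camera calls.

## Task

Set up the slide-staining station: stand the three amber dropper bottles and the white-capped vial upright on the four rubber pads of the bottle rest, one in the middle of each pad, in order of height, with the tallest at the end where the green slide box is and the vial at the timer end. Leave the rubber stamp where it stands.

Things in the scene. Friction and masses are not known exactly. Their poses are not given: they have to be found in the camera images.
- bottle_large_mid (a point): an amber glass dropper bottle with a label and a black pipette cap, one of three of one shape; this is the largest: 102 mm tall in all, round body 36 mm across up to 60 mm from its foot, cap ring 23 mm across above that up to 82 mm, then a thin rubber bulb. Loose, 40 to 85 g, stands upright. The point is on its axis, half-way up (51 mm above its foot); z up
- bottle_medium_mid (a point): an amber glass dropper bottle with a label and a black pipette cap, one of three of one shape; this is the middle size: 90 mm tall in all, round body 33 mm across up to 53 mm from its foot, cap ring 21 mm across above that up to 74 mm, then a thin rubber bulb. Loose, 40 to 85 g, stands upright. The point is on its axis, half-way up (45 mm above its foot); z up
- bottle_small_mid (a point): an amber glass dropper bottle with a label and a black pipette cap, one of three of one shape; this is the smallest: 76 mm tall in all, round body 29 mm across up to 45 mm from its foot, cap ring 19 mm across above that up to 62 mm, then a thin rubber bulb. Loose, 40 to 85 g, stands upright. The point is on its axis, half-way up (38 mm above its foot); z up
- vial_mid (a point): a small clear glass vial with a white cap, 22 mm across, 44 mm tall, the only one standing near the left front corner of the bench, with the bottles (others, with coloured caps, stand at the back). Loose, 16 to 34 g, upright. The point is on its axis, half-way up (22 mm above its foot); z up
- pad_1: a round dark rubber pad, 56 mm across, on the aluminium bottle rest; one end of the row of four pads in a straight line, 66 mm apart (the end at the robot's left). The rest is a fixed flat strip 86 mm wide, 274 mm long, 12 mm high at its end caps, whose place and turn vary. Its origin is its centre; x and y lie in the pad's plane, y along the row (from pad_4 towards pad_1), x across the row; bottles stand on its upper face, 2 mm above the origin (12 mm above the bench)
- pad_2: a round dark rubber pad, 56 mm across, on the aluminium bottle rest; second of the row from the robot's left. Its origin is its centre; x and y lie in the pad's plane, y along the row (from pad_4 towards pad_1), x across the row; bottles stand on its upper face, 2 mm above the origin (12 mm above the bench)
- pad_3: a round dark rubber pad, 56 mm across, on the aluminium bottle rest; third of the row from the robot's left. Its origin is its centre; x and y lie in the pad's plane, y along the row (from pad_4 towards pad_1), x across the row; bottles stand on its upper face, 2 mm above the origin (12 mm above the bench)
- pad_4: a round dark rubber pad, 56 mm across, on the aluminium bottle rest; the other end of the row (at the robot's right). Its origin is its centre; x and y lie in the pad's plane, y along the row (from pad_4 towards pad_1), x across the row; bottles stand on its upper face, 2 mm above the origin (12 mm above the bench)
- slide_box: a closed dark green box for microscope slides, 71 x 100 mm, 36 mm high, fixed just beyond one end of the bottle rest, about 86 mm from the centre of the last pad there (a round white kitchen timer with a red knob, 62 mm across, 34 mm high, is fixed beyond the other end); which end changes. Origin: centre of its underside
- stamp_mid (a point): a wooden rubber stamp, foot 25 x 44 mm, 67 mm tall, that stands loose beside the bottles and is to stay there; the point is 34 mm above its foot. Right of it a fixed bench centrifuge, 200 mm high, its open lid higher still at the back, fills the bench from x = 0.57 to 0.90 m, y = -0.12 to 0.16 m (robot at the origin), between bottles and rest: carry things round in front of it
Mind the look-alikes: they are no part of the job. Leave any red look-alike of the part that bears bottle_small_mid alone.

How it is judged (in metres and radians):
At the end, for the whole second after the job is handed in: Counted from the green slide box's end of the row, the pads carry the large, medium and small dropper bottle and then the vial, each within 13 mm of its pad's centre, upright within 7 degrees, standing on the pad (((horizontal distance between slide_box and pad_1 below 0.14 m and horizontal distance between bottle_large_mid and pad_1 below 0.013 m and angle between each of bottle_large_mid, bottle_medium_mid, bottle_small_mid, vial_mid's own z axis and vertical below 0.12 rad and z of bottle_large_mid in the frame of pad_1 between 0.048 and 0.057 m and horizontal distance between bottle_medium_mid and pad_2 below 0.013 m and z of bottle_medium_mid in the frame of pad_2 between 0.042 and 0.051 m and horizontal distance between bottle_small_mid and pad_3 below 0.013 m and z of bottle_small_mid in the frame of pad_3 between 0.035 and 0.044 m and horizontal distance between vial_mid and pad_4 below 0.013 m and z of vial_mid in the frame of pad_4 between 0.019 and 0.028 m) or (horizontal distance between slide_box and pad_4 below 0.14 m and horizontal distance between bottle_large_mid and pad_4 below 0.013 m and angle between each of bottle_large_mid, bottle_medium_mid, bottle_small_mid, vial_mid's own z axis and vertical below 0.12 rad and z of bottle_large_mid in the frame of pad_4 between 0.048 and 0.057 m and horizontal distance between bottle_medium_mid and pad_3 below 0.013 m and z of bottle_medium_mid in the frame of pad_3 between 0.042 and 0.051 m and horizontal distance between bottle_small_mid and pad_2 below 0.013 m and z of bottle_small_mid in the frame of pad_2 between 0.035 and 0.044 m and horizontal distance between vial_mid and pad_1 below 0.013 m and z of vial_mid in the frame of pad_1 between 0.019 and 0.028 m))); the robot touches nothing.
It fails at once if the rubber stamp is pushed more than 25 mm from its place or knocked over (distance of stamp_mid from where it was at the start of the episode above 0.025 m or angle between stamp_mid's own z axis and vertical above 0.5 rad).
It also fails if it takes over 128 s, if anything falls off the work surface, if the arm or the gripper's body presses on something with over 40 N, if the wrist force passes 120 N, or if a joint passes its speed limit or range.

## Working session

There is one attempt and no reset: what is moved stays moved. The work goes in short steps, Python scripts to look and compute and a tool call to move; the robot and the scene stay as the last step left them, time stands still between calls to the robot, and variables do not carry over. Pictures are saved under pics/ and viewed, at most 14 in all, crops included, and the job is handed in when it is done.

Besides the shell and the picture viewer there is one more tool, called as name([rows], argument=value, ...), one row to a line, values as JSON. move_arm: Moves the arm, as the interface text tells. Its arguments: {"type":"object","properties":{"increments":{"type":"array"}},"required":["increments"]}

```bash
mkdir -p pics; ls; cat > h.py <<'E'
from rig import *
import numpy as np, cv2
def ray(p,xy):
    u=np.array([xy[0]*640,xy[1]*400,1.]); R=np.array(p["rotation"]); d=R@np.linalg.inv(np.array(p["mtx"]))@u
    return np.array(p["eye"]),d
def onz(p,xy,z):
    e,d=ray(p,xy); return e+d*(z-e[2])/d[2]
def proj(p,X):
    c=np.array(p["rotation"]).T@(np.array(X)-np.array(p["eye"])); q=np.array(p["mtx"])@c; return q[:2]/q[2]
def tri(a,xa,b,xb):
    e1,d1=ray(a,xa);e2,d2=ray(b,xb);d1/=np.linalg.norm(d1);d2/=np.linalg.norm(d2)
    s=np.linalg.lstsq(np.c_[d1,-d2],e2-e1,rcond=None)[0]
    A=e1+s[0]*d1;B=e2+s[1]*d2; return (A+B)/2,np.linalg.norm(A-B)
def save(p,n,box=None,k=1):
    i=p["img"][:,:,::-1]
    if box: i=i[box[1]:box[3],box[0]:box[2]]
    cv2.imwrite("pics/"+n+".png",cv2.resize(i,None,fx=k,fy=k,interpolation=cv2.INTER_CUBIC))
E
python3 - <<'E'
from h import *
np.set_printoptions(precision=4,suppress=True)
Z=dict(bottle_large_mid=.051,bottle_medium_mid=.045,bottle_small_mid=.038,vial_mid=.022,pad_1=.01,pad_4=.01,slide_box=0,stamp_mid=.034)
s=read_state();print(s["position"],s["tcp_rot"],s["opening"])
for n in("top","side"):
    p=capture(n);save(p,n+"0");print(n,p["eye"],np.array(p["rotation"])[:,2])
    for k,z in Z.items():
        for r in pinpoint(p,k)[:5]:
            print(k,round(r["confidence"],2),np.round(np.array(r["xy"])*[640,400]),onz(p,r["xy"],z)[:2])
E
```

```text
pics
[0.1548 0.6048 0.2216] [[-0.9687  0.2481 -0.0009]
 [ 0.2481  0.9687 -0.0019]
 [ 0.0004 -0.0021 -1.    ]] 1.0006879419821564
top [ 0.3379 -0.1186  1.0989] [ 0.1909  0.0108 -0.9815]
bottle_large_mid 0.65 [261. 246.] [0.4241 0.0476]
bottle_medium_mid 0.5 [190. 207.] [0.5318 0.247 ]
bottle_small_mid 0.68 [227. 240.] [0.4406 0.143 ]
bottle_small_mid 0.42 [266. 210.] [0.5249 0.0365]
vial_mid 0.65 [189. 245.] [0.429  0.2518]
pad_1 0.87 [402. 219.] [ 0.504  -0.3422]
pad_1 0.77 [383. 215.] [ 0.5159 -0.2903]
pad_1 0.57 [364. 221.] [ 0.4978 -0.2363]
pad_1 0.5 [428. 216.] [ 0.5127 -0.4169]
pad_4 0.87 [402. 219.] [ 0.504  -0.3422]
pad_4 0.77 [383. 215.] [ 0.5159 -0.2903]
pad_4 0.57 [364. 221.] [ 0.4978 -0.2363]
pad_4 0.5 [428. 216.] [ 0.5127 -0.4169]
slide_box 0.88 [454. 215.] [ 0.5158 -0.4926]
slide_box 0.35 [404. 220.] [ 0.5011 -0.351 ]
stamp_mid 0.61 [193. 177.] [0.6181 0.2474]
side [0.4289 0.9438 0.9263] [ 0.0767 -0.7749 -0.6274]
bottle_large_mid 0.86 [343. 242.] [0.4183 0.0624]
bottle_medium_mid 0.87 [291. 297.] [0.5374 0.2606]
bottle_small_mid 0.68 [307. 234.] [0.5219 0.0288]
bottle_small_mid 0.45 [335. 271.] [0.4363 0.1573]
vial_mid 0.68 [324. 167.] [ 0.4991 -0.33  ]
vial_mid 0.63 [338. 301.] [0.4232 0.2439]
pad_1 0.66 [322. 193.] [ 0.4981 -0.2011]
pad_1 0.66 [324. 178.] [ 0.4976 -0.2817]
pad_1 0.65 [322. 158.] [ 0.5139 -0.4061]
pad_1 0.45 [324. 169.] [ 0.5022 -0.3388]
pad_4 0.66 [322. 193.] [ 0.4981 -0.2011]
pad_4 0.66 [324. 178.] [ 0.4976 -0.2817]
pad_4 0.65 [322. 158.] [ 0.5139 -0.4061]
pad_4 0.45 [324. 169.] [ 0.5022 -0.3388]
slide_box 0.63 [323. 147.] [ 0.5171 -0.4959]
stamp_mid 0.72 [262. 291.] [0.615  0.2401]
```

```bash
sleep 1
```

```text
(no output)
```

View pics/top0.png

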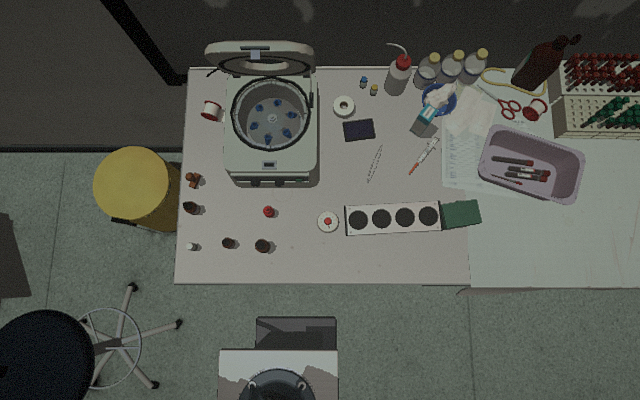

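View pics/side0.png

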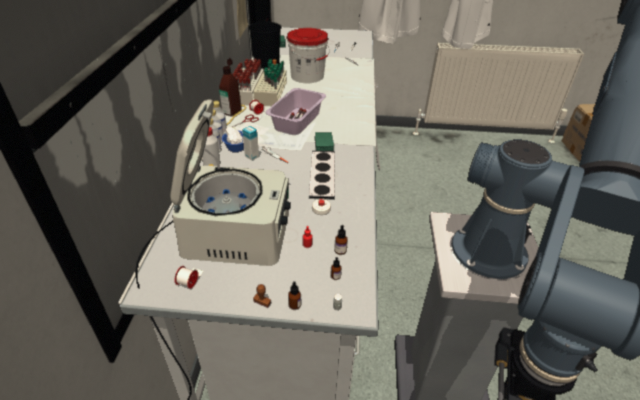

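```bash
python3 - <<'E'
import cv2
a=cv2.imread("pics/top0.png")[150:270,160:320];b=cv2.imread("pics/side0.png")[200:320,240:400]
cv2.imwrite("pics/crop0.png",cv2.resize(cv2.vconcat([a,b]),None,fx=2.5,fy=2.5,interpolation=2))
cv2.imwrite("pics/rest0.png",cv2.resize(cv2.imread("pics/top0.png")[180:260,330:490],None,fx=5,fy=5,interpolation=2))
E
```

```text
(no output)
```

View pics/crop0.png

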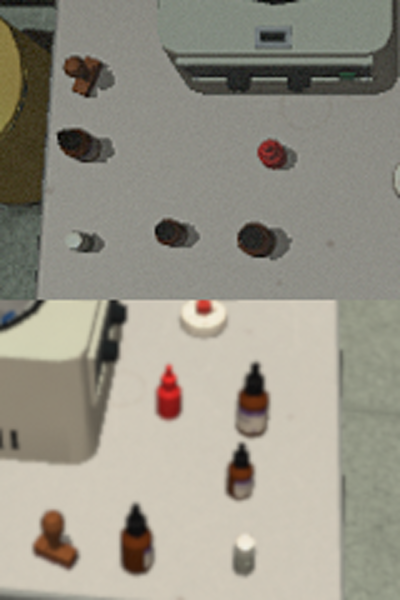

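View pics/rest0.png

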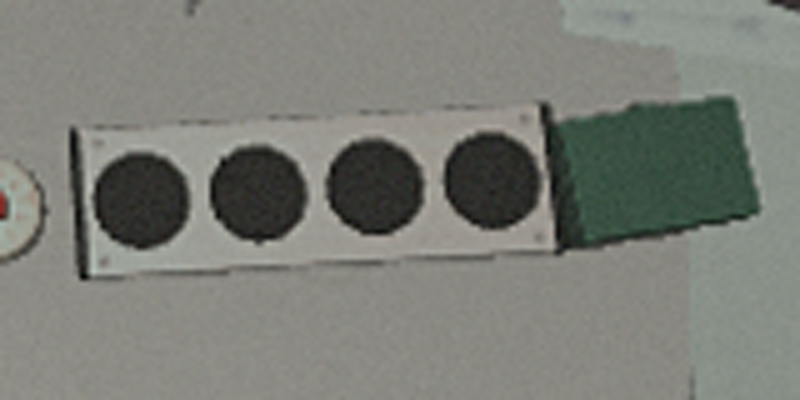

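Top view: the timer is at the left (328,222), the pads run (358,220) to (428,216), and the green box is at the right (462,214). So pad_4 takes the large bottle and pad_1 the vial.

Candidates in the top view:
- Dark dropper bottles at (263,246), (230,243) and (190,207).
- A red look-alike at (268,211), to be left alone.
- The white vial at (191,246). Coloured-cap vials stand at the back, at (363,80) and (374,90).
- The stamp at (193,180).

The close crop confirms these. Next I measure precisely and settle which bottle is which size.

```bash
python3 - <<'E'
from h import *
from scipy import ndimage as N
from scipy.optimize import minimize
np.set_printoptions(precision=4,suppress=True)
try: print("gpo",grip_point_offset)
except Exception as e: print(e)
T=capture("top");S=capture("side")
# pads
for p,b in((T,(335,195,445,240)),(S,(305,145,340,205))):
    g=p["img"].max(2).astype(int); m=np.zeros_like(g,bool); m[b[1]:b[3],b[0]:b[2]]=g[b[1]:b[3],b[0]:b[2]]<95
    l,n=N.label(m)
    for i in range(1,n+1):
        a=(l==i).sum()
        if a>60:
            r,c=N.center_of_mass(l==i); print("pad",a,round(c,1),round(r,1),onz(p,((c+.5)/640,(r+.5)/400),.012)[:2])
# bottles: silhouette fit
prof={"L":[(0,.018),(.060,.018),(.061,.0115),(.082,.0115),(.084,.005),(.102,.004)],"M":[(0,.0165),(.053,.0165),(.054,.0105),(.074,.0105),(.076,.0045),(.09,.004)],"S":[(0,.0145),(.045,.0145),(.046,.0095),(.062,.0095),(.064,.004),(.076,.0035)],"V":[(0,.011),(.044,.011)]}
th=np.linspace(0,2*np.pi,24,endpoint=False)
def sil(p,xy,pr):
    K=4;im=np.zeros((400*K,640*K),np.uint8)
    P=[np.array([proj(p,(xy[0]+r*np.cos(t),xy[1]+r*np.sin(t),z)) for t in th]) for z,r in pr]
    for a,b in zip(P,P[1:]):
        cv2.fillConvexPoly(im,cv2.convexHull((np.r_[a,b]*K).astype(np.int32)),255)
    return cv2.resize(im,(640,400),interpolation=cv2.INTER_AREA)/255.
def mask(p,vial,c):
    i=p["img"].astype(float); g=i.max(2); x,y=c.astype(int); w=24
    box=np.zeros(g.shape,bool); box[y-w:y+w,x-w:x+w]=1
    bg=np.median(i[y-w:y+w,x-w:x+w].reshape(-1,3),0)
    if vial: return None
    chroma=i[:,:,0]-i[:,:,2]-(bg[0]-bg[2])
    d=((g<.42*bg.max())|(chroma>18))&box
    l,n=N.label(d); k=np.bincount(l.ravel())[1:].argmax()+1
    return l==k
for nm,xy in(("a",(.421,.055)),("b",(.438,.15)),("c",(.535,.254))):
    Ms=[(p,mask(p,0,proj(p,(*xy,.045)))) for p in(T,S)]
    print(nm,[m.sum() for _,m in Ms])
    for k in"LMS":
        f=lambda v:sum(np.abs(sil(p,v,prof[k])-N.binary_fill_holes(m)).sum() for p,m in Ms)
        r=minimize(f,xy,method="Nelder-Mead",options=dict(initial_simplex=[xy,(xy[0]+.008,xy[1]),(xy[0],xy[1]+.008)],xatol=3e-4,fatol=.3,maxiter=50))
        print(k,r.x,round(r.fun,1))
for n in("vial_mid","stamp_mid"):
    print(n,[tri(T,a["xy"],S,b["xy"]) for a in pinpoint(T,n)[:1] for b in pinpoint(S,n)[:2]])
s=S["img"];
E
```

```text
gpo 0.0187
pad 141 441.7 214.9 [ 0.5136 -0.4556]
pad 65 345.3 220.7 [ 0.4967 -0.1841]
pad 295 428.0 215.8 [ 0.511 -0.417]
pad 295 404.5 217.0 [ 0.5073 -0.351 ]
pad 293 381.2 218.3 [ 0.5035 -0.2852]
pad 292 357.9 219.7 [ 0.4994 -0.2196]
pad 179 323.7 151.6 [ 0.5082 -0.4423]
pad 83 322.5 166.5 [ 0.5054 -0.3457]
pad 92 322.0 177.6 [ 0.5018 -0.28  ]
pad 99 321.5 189.5 [ 0.4984 -0.2133]
a [np.int64(155), np.int64(152)]
L [0.4229 0.0436] 210.2
M [0.424  0.0453] 131.6
S [0.4238 0.043 ] 137.7
b [np.int64(105), np.int64(106)]
L [0.432  0.1347] 357.8
M [0.433  0.1386] 257.5
S [0.4315 0.1396] 143.7
c [np.int64(539), np.int64(219)]
L [0.5259 0.2952] 938.9
M [0.5297 0.2505] 920.0
S [0.5313 0.248 ] 800.5
vial_mid [(array([0.4246, 0.249 , 0.0376]), np.float64(0.001084504280449062))]
stamp_mid [(array([0.6169, 0.2436, 0.0332]), np.float64(0.005032970142763447))]
```

```bash
python3 - <<'E'
from h import *
np.set_printoptions(precision=1,suppress=True)
T=capture("top");S=capture("side")
i=S["img"][:,:,::-1]
a=[cv2.resize(i[y:y+40,x:x+32],None,fx=8,fy=8,interpolation=2) for x,y in((326,219),(320,250),(279,277))]
b=[cv2.resize(T["img"][y:y+32,x:x+32,::-1],None,fx=8,fy=8,interpolation=2) for x,y in((248,230),(215,228),(176,190))]
cv2.imwrite("pics/big.png",cv2.vconcat([cv2.hconcat(a),cv2.hconcat(b)]))
# predictions of foot-front, tip rows (side) for candidates
for nm,xy in(("a",(.422,.05)),("b",(.435,.145)),("c",(.534,.252))):
    for k,h,r,hb in(("L",.102,.018,.06),("M",.09,.0165,.053),("S",.076,.0145,.045)):
        f=proj(S,(xy[0],xy[1]+r,0));t=proj(S,(*xy,h)); w=proj(S,(xy[0]-r,xy[1],hb/2))-proj(S,(xy[0]+r,xy[1],hb/2))
        print(nm,k,"foot",f,"tip",t,"dh",f[1]-t[1],"w",w[0], "shoulder",proj(S,(*xy,hb)))
E
```

```text
a L foot [340.9 256.1] tip [343.1 225.5] dh 30.64502228451431 w 12.7152913046138 shoulder [342.3 236.5]
a M foot [340.9 255.7] tip [342.8 228.7] dh 27.050738724104548 w 11.635183072265079 shoulder [342.1 238.3]
a S foot [340.9 255.2] tip [342.6 232.4] dh 22.844071036525975 w 10.204345822695757 shoulder [342.  240.4]
b L foot [334.4 281.7] tip [336.4 250.2] dh 31.477562102670333 w 13.48150142808538 shoulder [335.7 261.4]
b M foot [334.4 281.3] tip [336.2 253.5] dh 27.793742874971286 w 12.334999202754432 shoulder [335.6 263.2]
b S foot [334.4 280.7] tip [336.  257.2] dh 23.478549495096615 w 10.816796412609449 shoulder [335.5 265.3]
c L foot [292.5 311.5] tip [292.7 279.2] dh 32.305998121951404 w 14.29446726764013 shoulder [293.  290.5]
c M foot [292.6 311. ] tip [292.8 282.5] dh 28.53675588802423 w 13.077356975543637 shoulder [293.1 292.3]
c S foot [292.7 310.3] tip [292.9 286.2] dh 24.116287535587162 w 11.466315794201932 shoulder [293.1 294.3]
```

View pics/big.png

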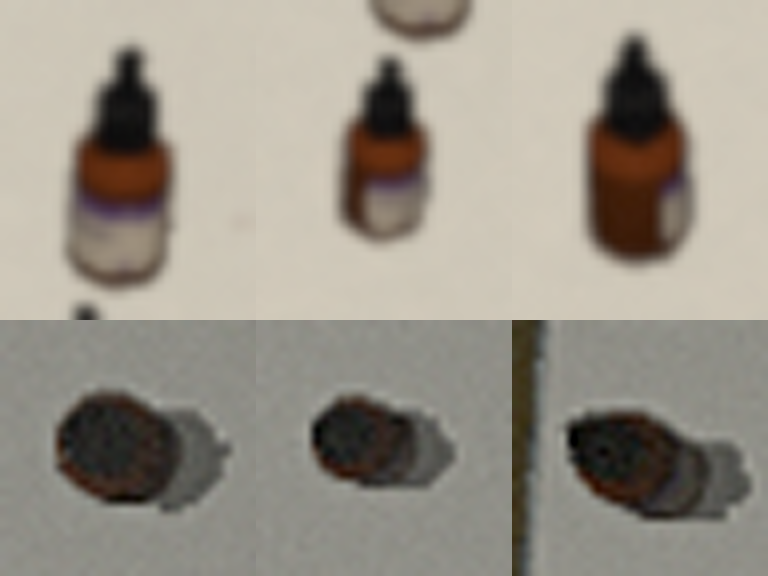

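The side view at 8x gives foot-to-tip heights of 30.4, 22.9 and 28.4 px. That makes the bottle at (342,225) the large, (336,257) the small and (294,281) the medium. Moving to above the large bottle.

move_arm([
  [[-0.666, -0.792, 0.03], [0, 0, 0], 0],
  [[-0.666, -0.792, 0.03], [0, 0, 0], 0],
  [[-0.666, -0.792, 0.03], [0, 0, 0], 0],
  [[-0.666, -0.792, 0.03], [0, 0, 0], 0],
  [[-0.666, -0.792, 0.03], [0, 0, 0], 0],
  [[-0.666, -0.792, 0.03], [0, 0, 0], 0],
  [[-0.666, -0.792, 0.03], [0, 0, 0], 0],
  [[-0.666, -0.792, 0.03], [0, 0, 0], 0],
  [[-0.666, -0.792, 0.03], [0, 0, 0], 0],
  [[-0.666, -0.792, 0.03], [0, 0, 0], 0],
  [[-0.666, -0.792, 0.03], [0, 0, 0], 0],
  [[-0.666, -0.792, 0.03], [0, 0, 0], 0],
  [[-0.666, -0.792, 0.03], [0, 0, 0], 0],
  [[-0.666, -0.792, 0.03], [0, 0, 0], 0],
  [[-0.666, -0.792, 0.03], [0, 0, 0], 0],
  [[-0.666, -0.792, 0.03], [0, 0, 0], 0],
  [[-0.666, -0.792, 0.03], [0, 0, 0], 0],
  [[-0.666, -0.792, 0.03], [0, 0, 0], 0],
  [[-0.666, -0.792, 0.03], [0, 0, 0], 0],
  [[-0.666, -0.792, 0.03], [0, 0, 0], 0],
])

```text
time_s: 2.97
position: [0.4249, 0.0444, 0.2048]
tcp_rot: [[-0.969, 0.249, 0.001], [0.249, 0.969, -0.0], [-0.001, 0.0, -1.0]]
force: [1.3, 1.0, 0.4]
opening: 1.001
grasp_force: 0.0
```

```bash
cat >> h.py <<'E'
def to(x,y,z,az=None):
    s=read_state();R=np.array(s["tcp_rot"]);d=np.array([x,y,z])-np.array(s["position"])
    a=np.degrees(np.arctan2(R[1,1],R[0,1]))
    print("pos",np.round(s["position"],4),"az",round(a,1),"tilt",np.round(R[:2,2],4),"shift",np.round(R.T@d/.03,2),"turn","" if az is None else round((a-az)/120,3),"open",round(s["opening"],3),"gf",np.round(s["grasp_force"],1),"t",s["time_s"])
E
python3 -c "
from h import *
to(.424,.0455,.04)
T=capture('top');save(T,'v1',(170,160,330,260),5)
r=pinpoint(T,'vial_mid')[:1];S=capture('side');q=pinpoint(S,'vial_mid')[:2];print(r,q)"
```

```text
pos [0.4249 0.0444 0.2048] az 75.6 tilt [ 0.0009 -0.    ] shift [0.04 0.03 5.49] turn  open 1.001 gf 0.0 t 2.9667
[{'xy': [0.297, 0.616], 'confidence': 0.55}] [{'xy': [0.5328, 0.7528], 'confidence': 0.5}]
```

move_arm([
  [[0.04, 0.03, 0.65], [0, 0, 0], 0],
  [[0, 0, 0.65], [0, 0, 0], 0],
  [[0, 0, 0.65], [0, 0, 0], 0],
  [[0, 0, 0.65], [0, 0, 0], 0],
  [[0, 0, 0.65], [0, 0, 0], 0],
  [[0, 0, 0.65], [0, 0, 0], 0],
  [[0, 0, 0.65], [0, 0, 0], 0],
  [[0, 0, 0.65], [0, 0, 0], 0],
  [[0, 0, 0.29], [0, 0, 0], 0],
  [[0, 0, 0], [0, 0, 0], 0],
  [[0, 0, 0], [0, 0, 0], 1],
  [[0, 0, 0], [0, 0, 0], 1],
  [[0, 0, 0], [0, 0, 0], 1],
  [[0, 0, 0], [0, 0, 0], 1],
  [[0, 0, 0], [0, 0, 0], 1],
  [[0, 0, 0], [0, 0, 0], 1],
  [[0, 0, 0], [0, 0, 0], 1],
  [[0, 0, 0], [0, 0, 0], 1],
  [[0, 0, 0], [0, 0, 0], 1],
  [[0, 0, 0], [0, 0, 0], 1],
])

```text
time_s: 4.83
position: [0.4233, 0.0471, 0.0399]
tcp_rot: [[-0.969, 0.248, 0.0], [0.248, 0.969, 0.0], [-0.0, 0.0, -1.0]]
force: [0.3, -0.3, 2.1]
opening: 0.406
grasp_force: 30.0
```

move_arm([
  [[0, 0, -0.4], [0, 0, 0], 1],
  [[0, 0, -0.75], [0, 0, 0], 1],
  [[0, 0, -0.75], [0, 0, 0], 1],
  [[0, 0, -0.75], [0, 0, 0], 1],
  [[0, 0, -0.75], [0, 0, 0], 1],
  [[0, 0, -0.75], [0, 0, 0], 1],
  [[0, 0, -0.5], [0, 0, 0], 1],
  [[-0.33, -0.709, 0], [0, 0, 0], 1],
  [[-0.33, -0.709, 0], [0, 0, 0], 1],
  [[-0.33, -0.709, 0], [0, 0, 0], 1],
  [[-0.33, -0.709, 0], [0, 0, 0], 1],
  [[-0.33, -0.709, 0], [0, 0, 0], 1],
  [[-0.33, -0.709, 0], [0, 0, 0], 1],
  [[-0.33, -0.709, 0], [0, 0, 0], 1],
  [[-0.33, -0.709, 0], [0, 0, 0], 1],
  [[-0.33, -0.709, 0], [0, 0, 0], 1],
  [[-0.33, -0.709, 0], [0, 0, 0], 1],
  [[-0.33, -0.709, 0], [0, 0, 0], 1],
  [[-0.33, -0.709, 0], [0, 0, 0], 1],
  [[-0.33, -0.709, 0], [0, 0, 0], 1],
])

```text
time_s: 6.5
position: [0.4789, -0.2535, 0.1789]
tcp_rot: [[-0.969, 0.248, -0.001], [0.248, 0.969, 0.001], [0.001, 0.001, -1.0]]
force: [0.1, -0.7, -1.2]
opening: 0.404
grasp_force: 30.0
```

move_arm([
  [[-0.33, -0.709, 0], [0, 0, 0], 1],
  [[-0.33, -0.709, 0], [0, 0, 0], 1],
  [[-0.33, -0.709, 0], [0, 0, 0], 1],
  [[-0.33, -0.709, 0], [0, 0, 0], 1],
  [[-0.33, -0.709, 0], [0, 0, 0], 1],
  [[-0.33, -0.709, 0], [0, 0, 0], 1],
  [[-0.33, -0.709, 0], [0, 0, 0], 1],
  [[0, 0, 0], [0, 0, 0.05], 1],
  [[0, 0, 0], [0, 0, 0.05], 1],
  [[0, 0, 0], [0, 0, 0.05], 1],
  [[0, 0, 0], [0, 0, 0.05], 1],
  [[0, 0, 0], [0, 0, 0.05], 1],
  [[0, 0, 0], [0, 0, 0.05], 1],
  [[0, 0, 0], [0, 0, 0.05], 1],
  [[0, 0, 0], [0, 0, 0.05], 1],
  [[0, 0, 0], [0, 0, 0.05], 1],
  [[0, 0, 0], [0, 0, 0.05], 1],
  [[0, 0, 0], [0, 0, 0.05], 1],
  [[0, 0, 0], [0, 0, 0.05], 1],
  [[0, 0, 0], [0, 0, 0], 1],
])

```text
time_s: 8.17
position: [0.5091, -0.4136, 0.1786]
tcp_rot: [[-0.062, 0.998, -0.001], [0.998, 0.062, 0.001], [0.001, -0.001, -1.0]]
force: [0.4, -0.7, -0.8]
opening: 0.406
grasp_force: 30.0
```

```bash
python3 -c "
from h import *
to(.510,-.4145,.053,3.5)
T=capture('top');S=capture('side')
a=cv2.resize(S['img'][80:200,260:400],None,fx=4,fy=4)[:,:,::-1];cv2.imwrite('pics/h1.png',a)
for n in('bottle_large_mid',):
  a=pinpoint(T,n)[:1];b=pinpoint(S,n)[:1];print(a,b,[tri(T,u['xy'],S,v['xy']) for u in a for v in b])"
```

```text
pos [ 0.5091 -0.4136  0.1786] az 3.5 tilt [-0.0012  0.0013] shift [-0.04  0.03  4.19] turn 0.0 open 0.406 gf 30.0 t 8.1667
[] [{'xy': [0.512, 0.2823], 'confidence': 0.51}] []
```

View pics/h1.png

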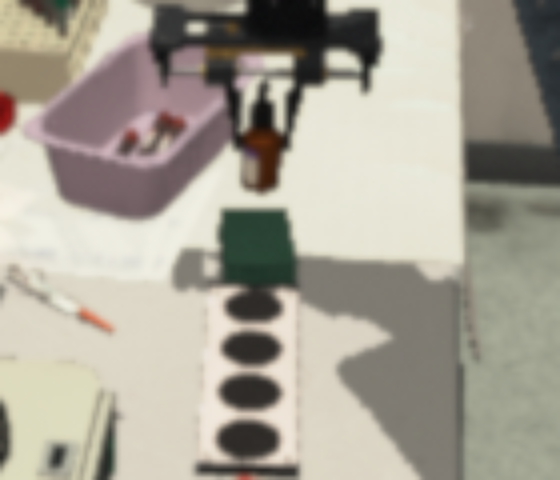

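move_arm([
  [[-0.04, 0.03, 0.6], [0, 0, 0], 1],
  [[0, 0, 0.7], [0, 0, 0], 1],
  [[0, 0, 0.7], [0, 0, 0], 1],
  [[0, 0, 0.7], [0, 0, 0], 1],
  [[0, 0, 0.6], [0, 0, 0], 1],
  [[0, 0, 0.4], [0, 0, 0], 1],
  [[0, 0, 0.3], [0, 0, 0], 1],
  [[0, 0, 0.1], [0, 0, 0], 1],
  [[0, 0, 0.1], [0, 0, 0], 1],
  [[0, 0, 0], [0, 0, 0], 1],
  [[0, 0, 0], [0, 0, 0], 1],
])

```text
time_s: 9.28
position: [0.511, -0.4158, 0.0542]
tcp_rot: [[-0.063, 0.998, 0.001], [0.998, 0.063, -0.001], [-0.001, 0.001, -1.0]]
force: [0.2, 0.2, -0.4]
opening: 0.406
grasp_force: 30.0
```

move_arm([
  [[0, 0, 0.06], [0, 0, 0], 1],
  [[0, 0, 0], [0, 0, 0], 1],
  [[0, 0, 0], [0, 0, 0], 0.5],
  [[0, 0, 0], [0, 0, 0], 0.4],
  [[0, 0, 0], [0, 0, 0], 0],
  [[0, 0, 0], [0, 0, 0], 0],
  [[0, 0, 0], [0, 0, 0], 0],
  [[0, 0, -0.4], [0, 0, 0], 0],
  [[0, 0, -0.7], [0, 0, 0], 0],
  [[0, 0, -0.8], [0, 0, 0], 0],
  [[0, 0, -0.8], [0, 0, 0], 0],
  [[0, 0, -0.8], [0, 0, 0], 0],
  [[0, 0, -0.8], [0, 0, 0], 0],
  [[0, 0, 0], [0, 0, 0], 0],
])

```text
time_s: 10.45
position: [0.513, -0.4179, 0.1873]
tcp_rot: [[-0.063, 0.998, 0.008], [0.998, 0.064, -0.009], [-0.009, 0.007, -1.0]]
force: [0.5, -0.6, 0.1]
opening: 1.0
grasp_force: 0.0
```

```bash
python3 -c "
from h import *
to(.5295,.248,.19)
R=np.array([[-.969,.248,0],[.248,.969,0],[0,0,-1]]);print(R.T@(np.array([.5295,.248,0])-read_state()['position'])/.03)"
```

```text
pos [ 0.513  -0.4179  0.1873] az 3.6 tilt [ 0.0078 -0.0089] shift [22.12  1.96 -0.28] turn  open 1.0 gf 0.0 t 10.45
[ 4.97290986 21.64616222  6.24495365]
```

move_arm([
  [[0, 0, 0], [0, 0, -0.05], 0],
  [[0, 0, 0], [0, 0, -0.05], 0],
  [[0, 0, 0], [0, 0, -0.05], 0],
  [[0, 0, 0], [0, 0, -0.05], 0],
  [[0, 0, 0], [0, 0, -0.05], 0],
  [[0, 0, 0], [0, 0, -0.05], 0],
  [[0, 0, 0], [0, 0, -0.05], 0],
  [[0, 0, 0], [0, 0, -0.05], 0],
  [[0, 0, 0], [0, 0, -0.05], 0],
  [[0, 0, 0], [0, 0, -0.05], 0],
  [[0, 0, 0], [0, 0, -0.05], 0],
  [[0, 0, 0], [0, 0, -0.05], 0],
])

```text
time_s: 11.45
position: [0.5103, -0.415, 0.1804]
tcp_rot: [[-0.97, 0.243, -0.0], [0.243, 0.97, 0.0], [0.001, 0.0, -1.0]]
force: [-0.5, 0.3, 0.7]
opening: 0.998
grasp_force: 0.0
```

move_arm([
  [[0.368, 0.82, 0], [0, 0, 0], 0],
  [[0.368, 0.82, 0], [0, 0, 0], 0],
  [[0.368, 0.82, 0], [0, 0, 0], 0],
  [[0.368, 0.82, 0], [0, 0, 0], 0],
  [[0.368, 0.82, 0], [0, 0, 0], 0],
  [[0.368, 0.82, 0], [0, 0, 0], 0],
  [[0.368, 0.82, 0], [0, 0, 0], 0],
  [[0.368, 0.82, 0], [0, 0, 0], 0],
  [[0.368, 0.82, 0], [0, 0, 0], 0],
  [[0.368, 0.82, 0], [0, 0, 0], 0],
  [[0.368, 0.82, 0], [0, 0, 0], 0],
  [[0.368, 0.82, 0], [0, 0, 0], 0],
  [[0.368, 0.82, 0], [0, 0, 0], 0],
  [[0.368, 0.82, 0], [0, 0, 0], 0],
  [[0.368, 0.82, 0], [0, 0, 0], 0],
  [[0.368, 0.82, 0], [0, 0, 0], 0],
  [[0.368, 0.82, 0], [0, 0, 0], 0],
  [[0.368, 0.82, 0], [0, 0, 0], 0],
])

```text
time_s: 12.95
position: [0.4273, 0.0642, 0.1807]
tcp_rot: [[-0.969, 0.248, 0.0], [0.248, 0.969, -0.0], [-0.0, 0.0, -1.0]]
force: [1.1, 0.2, -0.4]
opening: 0.998
grasp_force: 0.0
```

move_arm([
  [[-0.21, 0.86, 0], [0, 0, 0], 0],
  [[-0.21, 0.86, 0], [0, 0, 0], 0],
  [[-0.21, 0.86, 0], [0, 0, 0], 0],
  [[-0.21, 0.86, 0], [0, 0, 0], 0],
  [[-0.21, 0.86, 0], [0, 0, 0], 0],
  [[-0.21, 0.86, 0], [0, 0, 0], 0],
  [[-0.21, 0.86, 0], [0, 0, 0], 0],
  [[-0.21, 0.86, 0], [0, 0, 0], 0],
  [[0, 0, 0], [0, 0, 0], 0],
])

```text
time_s: 13.7
position: [0.5307, 0.2544, 0.1809]
tcp_rot: [[-0.969, 0.246, 0.005], [0.246, 0.969, 0.003], [-0.004, 0.004, -1.0]]
force: [1.5, -0.4, -0.6]
opening: 0.999
grasp_force: 0.0
```

```bash
python3 -c "
from h import *
to(.5295,.248,.03,75.6)
T=capture('top');S=capture('side')
for p,b in((T,(415,195,445,240)),(S,(300,120,345,180))): pass
a=cv2.resize(T['img'][180:250,340:480],None,fx=4,fy=4)[:,:,::-1];b=cv2.resize(S['img'][120:210,270:410],None,fx=4,fy=4)[:,:,::-1]
cv2.imwrite('pics/p1.png',cv2.resize(cv2.vconcat([a,b]),None,fx=.93,fy=.93))
print(proj(T,(.511,-.4155,.063)),proj(T,(.511,-.4155,.114)),proj(S,(.511,-.4155,.063)))
for n in('bottle_large_mid',):
  a=pinpoint(T,n)[:2];b=pinpoint(S,n)[:2];print(a,b,[onz(T,u['xy'],.063) for u in a],[onz(S,u['xy'],.063) for u in b])"
```

```text
pos [0.5307 0.2544 0.1809] az 75.8 tilt [0.0048 0.0028] shift [ 0.01 -0.24  5.03] turn 0.002 open 0.999 gf 0.0 t 13.7
[432.98072954 213.28884257] [438.53419995 210.01139058] [323.2903666  144.29543409]
[{'xy': [0.6773, 0.528], 'confidence': 0.54}] [{'xy': [0.53, 0.7545], 'confidence': 0.51}] [array([ 0.51669709, -0.41711874,  0.063     ])] [array([0.41955901, 0.27637971, 0.063     ])]
```

View pics/p1.png

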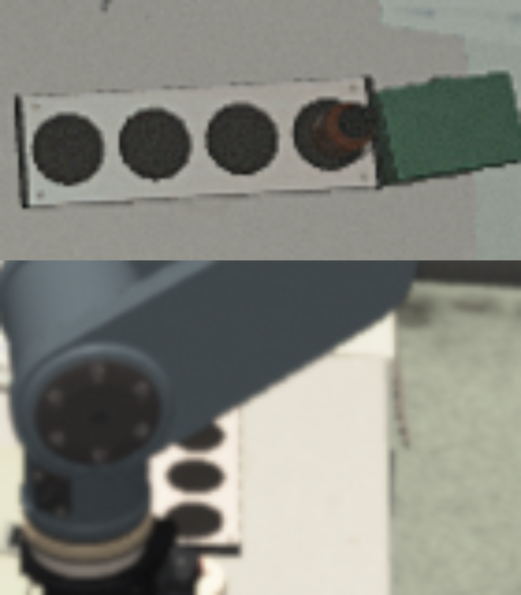

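The top view shows the large bottle standing on pad_4 next to the green box, at about (433,213). Now the medium.

move_arm([
  [[0.02, -0.23, 0], [0, 0, 0], 0],
  [[0, 0, 0.6], [0, 0, 0], 0],
  [[0, 0, 0.65], [0, 0, 0], 0],
  [[0, 0, 0.65], [0, 0, 0], 0],
  [[0, 0, 0.65], [0, 0, 0], 0],
  [[0, 0, 0.65], [0, 0, 0], 0],
  [[0, 0, 0.65], [0, 0, 0], 0],
  [[0, 0, 0.65], [0, 0, 0], 0],
  [[0, 0, 0.48], [0, 0, 0], 0],
  [[0, 0, 0], [0, 0, 0], 0],
  [[0, 0, 0], [0, 0, 0], 1],
  [[0, 0, 0], [0, 0, 0], 1],
  [[0, 0, 0], [0, 0, 0], 1],
  [[0, 0, 0], [0, 0, 0], 1],
  [[0, 0, 0], [0, 0, 0], 1],
  [[0, 0, 0], [0, 0, 0], 1],
  [[0, 0, 0], [0, 0, 0], 1],
  [[0, 0, 0], [0, 0, 0], 1],
  [[0, 0, 0], [0, 0, 0], 1],
  [[0, 0, 0], [0, 0, 0], 1],
])

```text
time_s: 15.57
position: [0.5258, 0.244, 0.0312]
tcp_rot: [[-0.969, 0.248, 0.0], [0.248, 0.969, 0.0], [-0.0, 0.0, -1.0]]
force: [-0.1, 1.3, 1.0]
opening: 0.367
grasp_force: 30.0
```

move_arm([
  [[0, 0, -0.4], [0, 0, 0], 1],
  [[0, 0, -0.75], [0, 0, 0], 1],
  [[0, 0, -0.75], [0, 0, 0], 1],
  [[0, 0, -0.75], [0, 0, 0], 1],
  [[0, 0, -0.75], [0, 0, 0], 1],
  [[0, 0, -0.75], [0, 0, 0], 1],
  [[0, 0, -0.5], [0, 0, 0], 1],
  [[0.175, -0.749, 0], [0, 0, 0], 1],
  [[0.175, -0.749, 0], [0, 0, 0], 1],
  [[0.175, -0.749, 0], [0, 0, 0], 1],
  [[0.175, -0.749, 0], [0, 0, 0], 1],
  [[0.175, -0.749, 0], [0, 0, 0], 1],
  [[0.175, -0.749, 0], [0, 0, 0], 1],
  [[0.175, -0.749, 0], [0, 0, 0], 1],
  [[0.175, -0.749, 0], [0, 0, 0], 1],
  [[0.175, -0.749, 0], [0, 0, 0], 1],
])

```text
time_s: 16.9
position: [0.4289, 0.0589, 0.1713]
tcp_rot: [[-0.969, 0.248, 0.0], [0.248, 0.969, -0.0], [-0.0, -0.0, -1.0]]
force: [-0.2, 0.1, -0.6]
opening: 0.369
grasp_force: 30.0
```

move_arm([
  [[-0.367, -0.786, 0], [0, 0, 0], 1],
  [[-0.367, -0.786, 0], [0, 0, 0], 1],
  [[-0.367, -0.786, 0], [0, 0, 0], 1],
  [[-0.367, -0.786, 0], [0, 0, 0], 1],
  [[-0.367, -0.786, 0], [0, 0, 0], 1],
  [[-0.367, -0.786, 0], [0, 0, 0], 1],
  [[-0.367, -0.786, 0], [0, 0, 0], 1],
  [[-0.367, -0.786, 0], [0, 0, 0], 1],
  [[-0.367, -0.786, 0], [0, 0, 0], 1],
  [[-0.367, -0.786, 0], [0, 0, 0], 1],
  [[-0.367, -0.786, 0], [0, 0, 0], 1],
  [[-0.367, -0.786, 0], [0, 0, 0], 1],
  [[-0.367, -0.786, 0], [0, 0, 0], 1],
  [[-0.367, -0.786, 0], [0, 0, 0], 1],
  [[-0.367, -0.786, 0], [0, 0, 0], 1],
  [[-0.367, -0.786, 0], [0, 0, 0], 1],
])

```text
time_s: 18.23
position: [0.5064, -0.3505, 0.1713]
tcp_rot: [[-0.969, 0.248, -0.0], [0.248, 0.969, 0.0], [0.0, 0.0, -1.0]]
force: [0.3, 0.6, -1.1]
opening: 0.368
grasp_force: 30.0
```

move_arm([
  [[0, 0, 0], [0, 0, 0.05], 1],
  [[0, 0, 0], [0, 0, 0.05], 1],
  [[0, 0, 0], [0, 0, 0.05], 1],
  [[0, 0, 0], [0, 0, 0.05], 1],
  [[0, 0, 0], [0, 0, 0.05], 1],
  [[0, 0, 0], [0, 0, 0.05], 1],
  [[0, 0, 0], [0, 0, 0.05], 1],
  [[0, 0, 0], [0, 0, 0.05], 1],
  [[0, 0, 0], [0, 0, 0.05], 1],
  [[0, 0, 0], [0, 0, 0.05], 1],
  [[0, 0, 0], [0, 0, 0.05], 1],
  [[0, 0, 0], [0, 0, 0.05], 1],
  [[0, 0, 0], [0, 0, 0], 1],
  [[0, 0, 0], [0, 0, 0], 1],
])

```text
time_s: 19.4
position: [0.5065, -0.3493, 0.1711]
tcp_rot: [[-0.066, 0.998, -0.0], [0.998, 0.066, 0.0], [0.0, -0.0, -1.0]]
force: [-0.1, 0.6, -0.4]
opening: 0.368
grasp_force: 30.0
```

```bash
python3 -c "
from h import *
to(.507,-.349,.044,3.5)
S=capture('side');a=cv2.resize(S['img'][80:200,260:400],None,fx=4,fy=4)[:,:,::-1];cv2.imwrite('pics/h2.png',a)
print((proj(S,(.511,-.4155,.012))-[260,80])*4,(proj(S,(.511,-.4155,.072))-[260,80])*4)"
```

```text
pos [ 0.5065 -0.3493  0.1711] az 3.8 tilt [-0.0002  0.    ] shift [0.01 0.02 4.24] turn 0.002 open 0.368 gf 30.0 t 19.4
[251.71321797 304.18249254] [253.42306941 248.69179863]
```

View pics/h2.png

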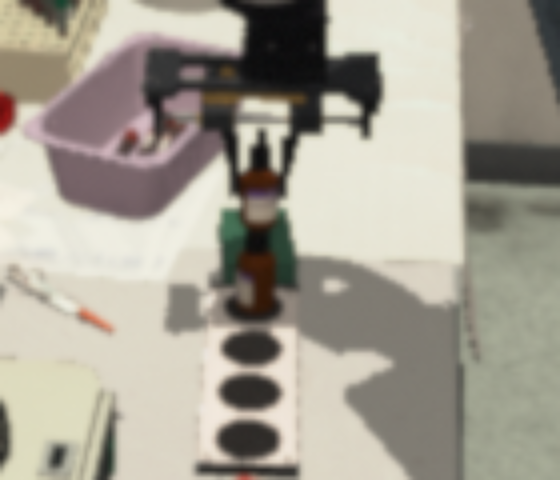

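The large bottle's foot sits at about (255,304) in the crop and the pad centre is at (252,305), so it is well centred. Lowering the medium.

move_arm([
  [[0, 0, 0.6], [0, 0, 0], 1],
  [[0, 0, 0.7], [0, 0, 0], 1],
  [[0, 0, 0.7], [0, 0, 0], 1],
  [[0, 0, 0.7], [0, 0, 0], 1],
  [[0, 0, 0.6], [0, 0, 0], 1],
  [[0, 0, 0.4], [0, 0, 0], 1],
  [[0, 0, 0.3], [0, 0, 0], 1],
  [[0, 0, 0.15], [0, 0, 0], 1],
  [[0, 0, 0.09], [0, 0, 0], 1],
  [[0, 0, 0], [0, 0, 0], 1],
  [[0, 0, 0], [0, 0, 0], 1],
])

```text
time_s: 20.37
position: [0.5072, -0.35, 0.0443]
tcp_rot: [[-0.064, 0.998, 0.001], [0.998, 0.064, -0.001], [-0.001, 0.001, -1.0]]
force: [0.3, -0.2, -0.7]
opening: 0.37
grasp_force: 30.0
```

move_arm([
  [[0, 0, 0.03], [0, 0, 0], 1],
  [[0, 0, 0], [0, 0, 0], 1],
  [[0, 0, 0], [0, 0, 0], 0.5],
  [[0, 0, 0], [0, 0, 0], 0.4],
  [[0, 0, 0], [0, 0, 0], 0],
  [[0, 0, 0], [0, 0, 0], 0],
  [[0, 0, 0], [0, 0, 0], 0],
  [[0, 0, -0.4], [0, 0, 0], 0],
  [[0, 0, -0.7], [0, 0, 0], 0],
  [[0, 0, -0.8], [0, 0, 0], 0],
  [[0, 0, -0.8], [0, 0, 0], 0],
  [[0, 0, -0.8], [0, 0, 0], 0],
  [[0, 0, -0.8], [0, 0, 0], 0],
  [[0, 0, -0.3], [0, 0, 0], 0],
  [[0, 0, 0], [0, 0, 0], 0],
  [[0, 0, 0], [0, 0, 0], 0],
])

```text
time_s: 21.7
position: [0.5066, -0.3493, 0.1808]
tcp_rot: [[-0.063, 0.998, 0.0], [0.998, 0.063, -0.0], [-0.0, 0.0, -1.0]]
force: [-0.0, -0.3, 0.1]
opening: 0.999
grasp_force: 0.0
```

move_arm([
  [[0, 0, 0], [0, 0, -0.05], 0],
  [[0, 0, 0], [0, 0, -0.05], 0],
  [[0, 0, 0], [0, 0, -0.05], 0],
  [[0, 0, 0], [0, 0, -0.05], 0],
  [[0, 0, 0], [0, 0, -0.05], 0],
  [[0, 0, 0], [0, 0, -0.05], 0],
  [[0, 0, 0], [0, 0, -0.05], 0],
  [[0, 0, 0], [0, 0, -0.05], 0],
  [[0, 0, 0], [0, 0, -0.05], 0],
  [[0, 0, 0], [0, 0, -0.05], 0],
  [[0, 0, 0], [0, 0, -0.05], 0],
  [[0, 0, 0], [0, 0, -0.05], 0],
  [[0, 0, 0], [0, 0, 0], 0],
])

```text
time_s: 22.78
position: [0.5056, -0.3485, 0.1782]
tcp_rot: [[-0.969, 0.247, -0.003], [0.247, 0.969, 0.003], [0.004, 0.002, -1.0]]
force: [0.1, 0.1, 0.1]
opening: 1.002
grasp_force: 0.0
```

move_arm([
  [[0.357, 0.845, 0], [0, 0, 0], 0],
  [[0.357, 0.845, 0], [0, 0, 0], 0],
  [[0.357, 0.845, 0], [0, 0, 0], 0],
  [[0.357, 0.845, 0], [0, 0, 0], 0],
  [[0.357, 0.845, 0], [0, 0, 0], 0],
  [[0.357, 0.845, 0], [0, 0, 0], 0],
  [[0.357, 0.845, 0], [0, 0, 0], 0],
  [[0.357, 0.845, 0], [0, 0, 0], 0],
  [[0.357, 0.845, 0], [0, 0, 0], 0],
  [[0.357, 0.845, 0], [0, 0, 0], 0],
  [[0.357, 0.845, 0], [0, 0, 0], 0],
  [[0.357, 0.845, 0], [0, 0, 0], 0],
  [[0.357, 0.845, 0], [0, 0, 0], 0],
  [[0.357, 0.845, 0], [0, 0, 0], 0],
  [[0.357, 0.845, 0], [0, 0, 0], 0],
  [[0.357, 0.845, 0], [0, 0, 0], 0],
  [[0.357, 0.845, 0], [0, 0, 0], 0],
  [[0.357, 0.845, 0], [0, 0, 0], 0],
  [[0, 0, 0], [0, 0, 0], 0],
  [[0, 0, 0], [0, 0, 0], 0],
])

```text
time_s: 24.45
position: [0.432, 0.1413, 0.1796]
tcp_rot: [[-0.969, 0.247, -0.002], [0.247, 0.969, -0.0], [0.002, -0.001, -1.0]]
force: [0.2, -0.0, 0.2]
opening: 0.999
grasp_force: 0.0
```

```bash
python3 -c "
from h import *
to(.432,.1415,.02,75.6)"
```

```text
pos [0.432  0.1413 0.1796] az 75.7 tilt [-0.0023 -0.0004] shift [-0.01  0.01  5.32] turn 0.001 open 0.999 gf 0.0 t 24.45
```

move_arm([
  [[0, 0, 0.6], [0, 0, 0], 0],
  [[0, 0, 0.65], [0, 0, 0], 0],
  [[0, 0, 0.65], [0, 0, 0], 0],
  [[0, 0, 0.65], [0, 0, 0], 0],
  [[0, 0, 0.65], [0, 0, 0], 0],
  [[0, 0, 0.65], [0, 0, 0], 0],
  [[0, 0, 0.65], [0, 0, 0], 0],
  [[0, 0, 0.5], [0, 0, 0], 0],
  [[0, 0, 0.32], [0, 0, 0], 0],
  [[0, 0, 0], [0, 0, 0], 0],
  [[0, 0, 0], [0, 0, 0], 1],
  [[0, 0, 0], [0, 0, 0], 1],
  [[0, 0, 0], [0, 0, 0], 1],
  [[0, 0, 0], [0, 0, 0], 1],
  [[0, 0, 0], [0, 0, 0], 1],
  [[0, 0, 0], [0, 0, 0], 1],
  [[0, 0, 0], [0, 0, 0], 1],
  [[0, 0, 0], [0, 0, 0], 1],
  [[0, 0, 0], [0, 0, 0], 1],
  [[0, 0, 0], [0, 0, 0], 1],
])

```text
time_s: 26.12
position: [0.4333, 0.1405, 0.021]
tcp_rot: [[-0.969, 0.248, 0.0], [0.248, 0.969, 0.0], [-0.0, 0.0, -1.0]]
force: [0.5, -0.6, -0.4]
opening: 0.325
grasp_force: 7.0
```

move_arm([
  [[0, 0, 0], [0, 0, 0], 1],
  [[0, 0, 0], [0, 0, 0], 1],
  [[0, 0, -0.4], [0, 0, 0], 1],
  [[0, 0, -0.75], [0, 0, 0], 1],
  [[0, 0, -0.75], [0, 0, 0], 1],
  [[0, 0, -0.75], [0, 0, 0], 1],
  [[0, 0, -0.75], [0, 0, 0], 1],
  [[0, 0, -0.75], [0, 0, 0], 1],
  [[0, 0, -0.75], [0, 0, 0], 1],
  [[0, 0, -0.1], [0, 0, 0], 1],
])

```text
time_s: 26.95
position: [0.4351, 0.1406, 0.174]
tcp_rot: [[-0.969, 0.248, 0.007], [0.248, 0.969, 0.0], [-0.006, 0.002, -1.0]]
force: [0.9, -0.8, 0.6]
opening: 0.324
grasp_force: 30.0
```

move_arm([
  [[-0.36, -0.82, 0], [0, 0, 0], 1],
  [[-0.36, -0.82, 0], [0, 0, 0], 1],
  [[-0.36, -0.82, 0], [0, 0, 0], 1],
  [[-0.36, -0.82, 0], [0, 0, 0], 1],
  [[-0.36, -0.82, 0], [0, 0, 0], 1],
  [[-0.36, -0.82, 0], [0, 0, 0], 1],
  [[-0.36, -0.82, 0], [0, 0, 0], 1],
  [[-0.36, -0.82, 0], [0, 0, 0], 1],
  [[-0.36, -0.82, 0], [0, 0, 0], 1],
  [[-0.36, -0.82, 0], [0, 0, 0], 1],
  [[-0.36, -0.82, 0], [0, 0, 0], 1],
  [[-0.36, -0.82, 0], [0, 0, 0], 1],
  [[-0.36, -0.82, 0], [0, 0, 0], 1],
  [[-0.36, -0.82, 0], [0, 0, 0], 1],
  [[-0.36, -0.82, 0], [0, 0, 0], 1],
  [[-0.36, -0.82, 0], [0, 0, 0], 1],
])

```text
time_s: 28.28
position: [0.5022, -0.2846, 0.1694]
tcp_rot: [[-0.969, 0.248, -0.002], [0.248, 0.969, 0.002], [0.002, 0.001, -1.0]]
force: [0.4, 0.9, -0.5]
opening: 0.322
grasp_force: 30.0
```

move_arm([
  [[0, 0, 0], [0, 0, 0.05], 1],
  [[0, 0, 0], [0, 0, 0.05], 1],
  [[0, 0, 0], [0, 0, 0.05], 1],
  [[0, 0, 0], [0, 0, 0.05], 1],
  [[0, 0, 0], [0, 0, 0.05], 1],
  [[0, 0, 0], [0, 0, 0.05], 1],
  [[0, 0, 0], [0, 0, 0.05], 1],
  [[0, 0, 0], [0, 0, 0.05], 1],
  [[0, 0, 0], [0, 0, 0.05], 1],
  [[0, 0, 0], [0, 0, 0.05], 1],
  [[0, 0, 0], [0, 0, 0.05], 1],
  [[0, 0, 0], [0, 0, 0.05], 1],
  [[0, 0, 0], [0, 0, 0], 1],
  [[0, 0, 0], [0, 0, 0], 1],
])

```text
time_s: 29.45
position: [0.5023, -0.2834, 0.1698]
tcp_rot: [[-0.066, 0.998, -0.002], [0.998, 0.066, 0.001], [0.001, -0.002, -1.0]]
force: [0.5, -0.1, -1.0]
opening: 0.323
grasp_force: 30.0
```

```bash
python3 -c "
from h import *
to(.503,-.2835,.0335,3.5)
T=capture('top')
S=capture('side');a=cv2.resize(S['img'][80:200,260:400],None,fx=4,fy=4)[:,:,::-1];cv2.imwrite('pics/h3.png',a)
print((proj(S,(.507,-.35,.012))-[260,80])*4)"
```

```text
pos [ 0.5023 -0.2834  0.1698] az 3.8 tilt [-0.0016  0.0013] shift [-0.01  0.03  4.54] turn 0.002 open 0.323 gf 30.0 t 29.45
[250.49605319 345.27492998]
```

View pics/h3.png

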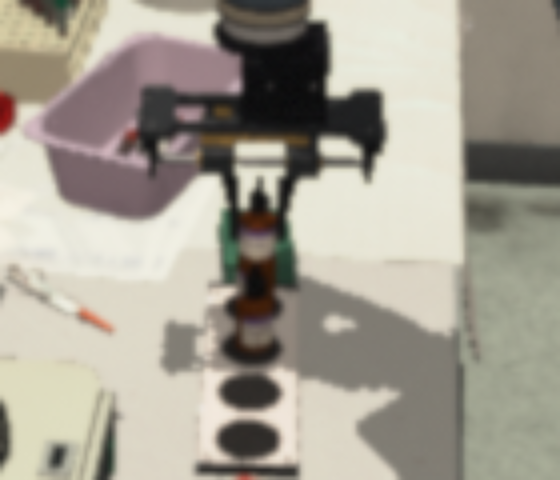

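Medium stands on pad_3 with its foot at about (256,346) in the crop, against the pad centre at (251,347). Lowering the small bottle, nudged 3 mm in +x.

move_arm([
  [[0, 0.1, 0.6], [0, 0, 0], 1],
  [[0, 0, 0.7], [0, 0, 0], 1],
  [[0, 0, 0.7], [0, 0, 0], 1],
  [[0, 0, 0.7], [0, 0, 0], 1],
  [[0, 0, 0.7], [0, 0, 0], 1],
  [[0, 0, 0.5], [0, 0, 0], 1],
  [[0, 0, 0.4], [0, 0, 0], 1],
  [[0, 0, 0.15], [0, 0, 0], 1],
  [[0, 0, 0.09], [0, 0, 0], 1],
  [[0, 0, 0], [0, 0, 0], 1],
  [[0, 0, 0], [0, 0, 0], 1],
])

```text
time_s: 30.47
position: [0.5064, -0.284, 0.0355]
tcp_rot: [[-0.064, 0.998, 0.001], [0.998, 0.064, -0.001], [-0.001, 0.001, -1.0]]
force: [-0.5, -1.0, -0.1]
opening: 0.323
grasp_force: 30.0
```

move_arm([
  [[0, 0, 0.07], [0, 0, 0], 1],
  [[0, 0, 0], [0, 0, 0], 1],
  [[0, 0, 0], [0, 0, 0], 0.5],
  [[0, 0, 0], [0, 0, 0], 0.4],
  [[0, 0, 0], [0, 0, 0], 0],
  [[0, 0, 0], [0, 0, 0], 0],
  [[0, 0, 0], [0, 0, 0], 0],
  [[0, 0, -0.4], [0, 0, 0], 0],
  [[0, 0, -0.7], [0, 0, 0], 0],
  [[0, 0, -0.8], [0, 0, 0], 0],
  [[0, 0, -0.8], [0, 0, 0], 0],
  [[0, 0, -0.8], [0, 0, 0], 0],
  [[0, 0, -0.8], [0, 0, 0], 0],
  [[0, 0, -0.6], [0, 0, 0], 0],
  [[0, 0, 0], [0, 0, 0], 0],
])

```text
time_s: 31.72
position: [0.5081, -0.2852, 0.1847]
tcp_rot: [[-0.064, 0.998, 0.007], [0.998, 0.064, -0.006], [-0.007, 0.007, -1.0]]
force: [-0.2, 0.2, 0.2]
opening: 0.998
grasp_force: 0.0
```

move_arm([
  [[0, 0, 0], [0, 0, -0.05], 0],
  [[0, 0, 0], [0, 0, -0.05], 0],
  [[0, 0, 0], [0, 0, -0.05], 0],
  [[0, 0, 0], [0, 0, -0.05], 0],
  [[0, 0, 0], [0, 0, -0.05], 0],
  [[0, 0, 0], [0, 0, -0.05], 0],
  [[0, 0, 0], [0, 0, -0.05], 0],
  [[0, 0, 0], [0, 0, -0.05], 0],
  [[0, 0, 0], [0, 0, -0.05], 0],
  [[0, 0, 0], [0, 0, -0.05], 0],
  [[0, 0, 0], [0, 0, -0.05], 0],
  [[0, 0, 0], [0, 0, -0.05], 0],
  [[0, 0, 0], [0, 0, 0], 0],
])

```text
time_s: 32.8
position: [0.5054, -0.2832, 0.1792]
tcp_rot: [[-0.969, 0.246, -0.001], [0.246, 0.969, 0.001], [0.001, 0.0, -1.0]]
force: [0.2, 0.1, 0.4]
opening: 0.999
grasp_force: 0.0
```

```bash
python3 -c "
from h import *
to(.427,.249,.18,75.6)
from scipy import ndimage as N
T=capture('top');S=capture('side')
for p in(T,S):
  q=proj(p,(.426,.249,.022)); x,y=q.astype(int);w=11
  a=p['img'][y-w:y+w,x-w:x+w].astype(int); g=a.min(2)
  print(q-[x-w,y-w],np.median(g)); m=g>np.percentile(g,50)+ (25 if p is T else 18)
  print('\n'.join(' '.join('%3d'%v for v in r) for r in g))
"
```

```text
pos [ 0.5054 -0.2832  0.1792] az 75.7 tilt [-0.0009  0.0007] shift [ 6.910e+00  1.655e+01 -1.000e-02] turn 0.001 open 0.999 gf 0.0 t 32.8
[11.6252219  11.68847964] 99.0
 97 100 102  99 101  99  96  97  99  98  98  96  95  91  93  93  87  94  89  95  89  90
103 102 102  99 107 103 105  94  99 100 100 100  97  95  97 100  97  92  93  95  90  93
104 102 106 101 100 100 101  98 102  99 100  96  97  96  92  97  90  96  93  96  90  94
103 104 106 104 103 105 104 101 100 102 101 102  94  99  94  95  97  94  91  94  93  91
104 108 102 106 106 103 101 104 101 105  99  97 104  98  96 100  96  94  93  94  88  95
103 105 101 104 101 106 103 102 103 103  98 101  99  98  97  99 100  96  95  97  99  93
103 105 101 107 105 105 103 100 103 103 102 101 104 102  95 100  95 101  98  97 100  95
100  99 103 107 107 105 108 106 106 102 101  99 103  97 101  99 102  97  93  98  97  97
 98 101 106 100 107 100 105 105 103 108 102 105 106  98 101  99 100  97 100  98  97  96
100 103 103 102 101 103 104 104 104 106  99 102 107 103 106 102  99 103  99 100  98  92
100  98  98 101  99 104 102 102 108 103 103 100 100
[... 2272 characters left out ...]
 199 198 198 198 199 198 182 124  93  98  96 101 113 112  97 121 181 198 199 199 199
198 199 198 198 198 199 198 183 125  89  91  95  98 100  97  90 121 180 199 200 199 199
199 199 198 198 197 198 198 184 134  94  90  92  94  91  89  94 133 183 199 199 199 197
200 200 200 199 198 198 197 190 158 113  94  95  94  92  95 119 164 192 198 198 199 197
200 200 199 199 198 199 198 196 182 146 124 119 111 108 128 157 185 198 199 198 198 197
200 200 199 199 199 199 199 198 195 184 173 166 155 150 175 189 196 197 197 198 198 198
199 200 199 199 199 199 200 198 198 196 194 192 190 189 195 198 197 197 196 198 199 198
198 200 199 198 199 199 198 198 198 198 198 198 198 198 198 198 197 197 197 198 198 198
```

```bash
python3 -c "
from h import *
p=capture('top');i=cv2.imread('pics/top0.png')
print(p['eye'],proj(p,(.4235,.247,.022)),proj(p,(.4235,.247,.044)))
print('\n'.join(' '.join('%3d'%v for v in r) for r in i[238:254,182:206].max(2)))
print(onz(p,(190/640,246/400),.044))
save(p,'t5',(160,150,320,270),3.5)
"
```

```text
[ 0.33793018 -0.11859281  1.09893979] [190.28571243 246.59630114] [187.58312911 245.94298269]
143 148 145 145 148 149 148 147 146 147 144 145 147 143 144 144 146 146 145 147 153 143 147 147
144 146 146 147 147 149 145 146 146 146 145 147 144 147 145 146 151 146 150 145 144 147 144 143
146 148 147 146 149 144 147 145 149 145 147 147 144 147 144 150 144 144 145 146 145 143 146 146
146 146 145 144 147 147 146 152 152 152 149 149 148 148 146 145 142 147 147 145 149 146 144 150
144 148 144 148 146 146 139 115 124 121 131 145 154 153 149 153 148 152 149 145 143 146 145 146
145 144 146 146 147 150 154 149 150 114  71  93  92 120 141 103 119 155 148 148 144 144 147 146
146 143 145 144 152 161 164 168 164 151  82  60  52  65  80  68  87 118 153 146 145 146 146 145
147 146 142 148 157 161 166 164 166 165 127  57  73  50  41  64  85  84 117 151 148 145 148 149
145 148 149 147 160 166 162 162 169 167 137  57  76  55  47  57  90  89  87 114 150 149 143 144
147 145 148 144 157 163 166 167 173 170  82  64  74  64  42  53  93  84  80  97 152 148 148 144
148 146 146 146 148 162 168 170 169 107  61  76  69  55  45  65  91  83  78  99 149 146 147 145
142 144 145 144 146 142 113 108  97  74  67  67  59  45  48  80  87  82  95 142 150 142 146 147
143 143 146 144 148 147 135 132 114  83  71  49  33  55  68  80  77  89 140 147 145 145 146 145
146 146 145 147 147 148 146 146 142 140 141 143 141 139 143 145 141 142 151 147 147 146 148 146
148 148 146 146 146 144 144 147 145 148 150 150 150 152 153 147 148 151 148 143 145 140 144 146
145 147 146 146 145 147 145 145 145 146 146 147 146 149 147 147 144 146 145 145 145 146 146 146
[0.42336122 0.24041532 0.044     ]
```

View pics/t5.png

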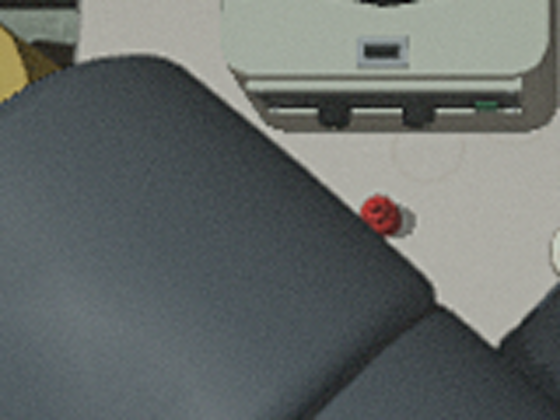

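The arm's own link covers the vial in this top view. The cap in the first top image at (189,246) and the side view together put it at (0.423, 0.2445).

move_arm([
  [[0.351, 0.819, 0], [0, 0, 0], 0],
  [[0.351, 0.819, 0], [0, 0, 0], 0],
  [[0.351, 0.819, 0], [0, 0, 0], 0],
  [[0.351, 0.819, 0], [0, 0, 0], 0],
  [[0.351, 0.819, 0], [0, 0, 0], 0],
  [[0.351, 0.819, 0], [0, 0, 0], 0],
  [[0.351, 0.819, 0], [0, 0, 0], 0],
  [[0.351, 0.819, 0], [0, 0, 0], 0],
  [[0.351, 0.819, 0], [0, 0, 0], 0],
  [[0.351, 0.819, 0], [0, 0, 0], 0],
  [[0.351, 0.819, 0], [0, 0, 0], 0],
  [[0.351, 0.819, 0], [0, 0, 0], 0],
  [[0.351, 0.819, 0], [0, 0, 0], 0],
  [[0.351, 0.819, 0], [0, 0, 0], 0],
  [[0.351, 0.819, 0], [0, 0, 0], 0],
  [[0.351, 0.819, 0], [0, 0, 0], 0],
  [[0.351, 0.819, 0], [0, 0, 0], 0],
  [[0.351, 0.819, 0], [0, 0, 0], 0],
  [[0.351, 0.819, 0], [0, 0, 0], 0],
  [[0.351, 0.819, 0], [0, 0, 0], 0],
])

```text
time_s: 34.62
position: [0.4234, 0.246, 0.1797]
tcp_rot: [[-0.968, 0.25, 0.0], [0.25, 0.968, 0.0], [-0.0, 0.0, -1.0]]
force: [1.0, -0.1, 0.9]
opening: 1.001
grasp_force: 0.0
```

move_arm([
  [[0, 0, 0.6], [0, 0, 0], 0],
  [[0, 0, 0.7], [0, 0, 0], 0],
  [[0, 0, 0.7], [0, 0, 0], 0],
  [[0, 0, 0.7], [0, 0, 0], 0],
  [[0, 0, 0.5], [0, 0, 0], 0],
  [[0, 0, 0], [0, 0, 0], 0],
  [[0, 0, 0], [0, 0, 0], 0],
])

```text
time_s: 35.2
position: [0.4233, 0.2446, 0.0831]
tcp_rot: [[-0.968, 0.249, -0.002], [0.249, 0.968, -0.001], [0.002, -0.001, -1.0]]
force: [0.1, 0.4, -0.5]
opening: 0.999
grasp_force: 0.0
```

```bash
python3 -c "
from h import *
to(.423,.2445,.012,75.6)"
```

```text
pos [0.4233 0.2446 0.0831] az 75.6 tilt [-0.0019 -0.0006] shift [ 0.01 -0.    2.37] turn -0.0 open 0.999 gf 0.0 t 35.2
```

move_arm([
  [[0, 0, 0.6], [0, 0, 0], 0],
  [[0, 0, 0.6], [0, 0, 0], 0],
  [[0, 0, 0.6], [0, 0, 0], 0],
  [[0, 0, 0.37], [0, 0, 0], 0],
  [[0, 0, 0.2], [0, 0, 0], 0],
  [[0, 0, 0], [0, 0, 0], 0],
  [[0, 0, 0], [0, 0, 0], 1],
  [[0, 0, 0], [0, 0, 0], 1],
  [[0, 0, 0], [0, 0, 0], 1],
  [[0, 0, 0], [0, 0, 0], 1],
  [[0, 0, 0], [0, 0, 0], 1],
  [[0, 0, 0], [0, 0, 0], 1],
  [[0, 0, 0], [0, 0, 0], 1],
  [[0, 0, 0], [0, 0, 0], 1],
  [[0, 0, 0], [0, 0, 0], 1],
  [[0, 0, 0], [0, 0, 0], 1],
  [[0, 0, 0], [0, 0, 0], 1],
  [[0, 0, 0], [0, 0, 0], 1],
  [[0, 0, 0], [0, 0, 0], 1],
])

```text
time_s: 36.78
position: [0.4238, 0.2447, 0.0125]
tcp_rot: [[-0.969, 0.248, -0.0], [0.248, 0.969, -0.0], [0.0, -0.0, -1.0]]
force: [0.1, 0.4, -0.7]
opening: 0.245
grasp_force: 30.0
```

move_arm([
  [[0, 0, -0.4], [0, 0, 0], 1],
  [[0, 0, -0.75], [0, 0, 0], 1],
  [[0, 0, -0.75], [0, 0, 0], 1],
  [[0, 0, -0.75], [0, 0, 0], 1],
  [[0, 0, -0.75], [0, 0, 0], 1],
  [[0, 0, -0.75], [0, 0, 0], 1],
  [[0, 0, -0.75], [0, 0, 0], 1],
  [[0, 0, -0.1], [0, 0, 0], 1],
])

```text
time_s: 37.45
position: [0.4258, 0.2454, 0.1659]
tcp_rot: [[-0.969, 0.248, 0.007], [0.248, 0.969, 0.002], [-0.006, 0.004, -1.0]]
force: [-0.1, -0.5, 0.0]
opening: 0.244
grasp_force: 30.0
```

move_arm([
  [[-0.348, -0.796, 0], [0, 0, 0], 1],
  [[-0.348, -0.796, 0], [0, 0, 0], 1],
  [[-0.348, -0.796, 0], [0, 0, 0], 1],
  [[-0.348, -0.796, 0], [0, 0, 0], 1],
  [[-0.348, -0.796, 0], [0, 0, 0], 1],
  [[-0.348, -0.796, 0], [0, 0, 0], 1],
  [[-0.348, -0.796, 0], [0, 0, 0], 1],
  [[-0.348, -0.796, 0], [0, 0, 0], 1],
  [[-0.348, -0.796, 0], [0, 0, 0], 1],
  [[-0.348, -0.796, 0], [0, 0, 0], 1],
  [[-0.348, -0.796, 0], [0, 0, 0], 1],
  [[-0.348, -0.796, 0], [0, 0, 0], 1],
  [[-0.348, -0.796, 0], [0, 0, 0], 1],
  [[-0.348, -0.796, 0], [0, 0, 0], 1],
  [[-0.348, -0.796, 0], [0, 0, 0], 1],
  [[-0.348, -0.796, 0], [0, 0, 0], 1],
  [[-0.348, -0.796, 0], [0, 0, 0], 1],
  [[-0.348, -0.796, 0], [0, 0, 0], 1],
])

```text
time_s: 38.95
position: [0.4987, -0.2193, 0.1615]
tcp_rot: [[-0.969, 0.249, -0.001], [0.249, 0.969, 0.001], [0.002, 0.001, -1.0]]
force: [-0.6, 0.2, -0.1]
opening: 0.244
grasp_force: 30.0
```

move_arm([
  [[0, 0, 0], [0, 0, 0.05], 1],
  [[0, 0, 0], [0, 0, 0.05], 1],
  [[0, 0, 0], [0, 0, 0.05], 1],
  [[0, 0, 0], [0, 0, 0.05], 1],
  [[0, 0, 0], [0, 0, 0.05], 1],
  [[0, 0, 0], [0, 0, 0.05], 1],
  [[0, 0, 0], [0, 0, 0.05], 1],
  [[0, 0, 0], [0, 0, 0.05], 1],
  [[0, 0, 0], [0, 0, 0.05], 1],
  [[0, 0, 0], [0, 0, 0.05], 1],
  [[0, 0, 0], [0, 0, 0.05], 1],
  [[0, 0, 0], [0, 0, 0.05], 1],
  [[0, 0, 0], [0, 0, 0], 1],
  [[0, 0, 0], [0, 0, 0], 1],
])

```text
time_s: 40.12
position: [0.4987, -0.218, 0.1618]
tcp_rot: [[-0.066, 0.998, -0.001], [0.998, 0.066, 0.001], [0.001, -0.001, -1.0]]
force: [0.1, -0.2, 0.4]
opening: 0.239
grasp_force: 30.0
```

```bash
python3 -c "
from h import *
to(.4995,-.218,.0245,3.5)
S=capture('side');a=cv2.resize(S['img'][110:210,270:380],None,fx=5,fy=5,interpolation=2)[:,:,::-1];cv2.imwrite('pics/h4.png',a)
for q in((.499,-.218),(.503,-.284),(.507,-.35),(.511,-.4155)): print((proj(S,(*q,.012))-[270,110])*5)"
```

```text
pos [ 0.4987 -0.218   0.1618] az 3.8 tilt [-0.0012  0.0008] shift [-0.01  0.03  4.58] turn 0.002 open 0.239 gf 30.0 t 40.1167
[259.64365897 395.87671678]
[261.44028497 336.81462285]
[263.12006649 281.59366247]
[264.64152247 230.22811568]
```

View pics/h4.png

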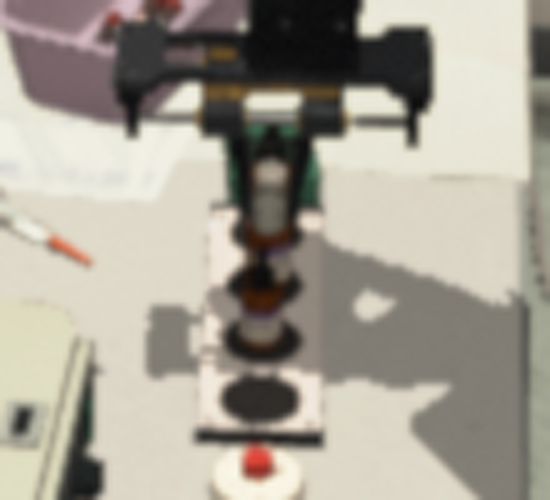

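The small bottle is centred on pad_2. Lowering the vial to pad_1.

move_arm([
  [[0, 0.06, 0.6], [0, 0, 0], 1],
  [[0, 0, 0.7], [0, 0, 0], 1],
  [[0, 0, 0.7], [0, 0, 0], 1],
  [[0, 0, 0.7], [0, 0, 0], 1],
  [[0, 0, 0.7], [0, 0, 0], 1],
  [[0, 0, 0.5], [0, 0, 0], 1],
  [[0, 0, 0.4], [0, 0, 0], 1],
  [[0, 0, 0.2], [0, 0, 0], 1],
  [[0, 0, 0.08], [0, 0, 0], 1],
  [[0, 0, 0], [0, 0, 0], 1],
  [[0, 0, 0], [0, 0, 0], 1],
])

```text
time_s: 41.08
position: [0.5014, -0.2185, 0.0256]
tcp_rot: [[-0.064, 0.998, 0.001], [0.998, 0.064, -0.001], [-0.001, 0.001, -1.0]]
force: [0.2, 0.1, -0.3]
opening: 0.245
grasp_force: 30.0
```

Release, lift, and back off along tool -x/-y toward the robot for a clear view.

move_arm([
  [[0, 0, 0.04], [0, 0, 0], 1],
  [[0, 0, 0], [0, 0, 0], 1],
  [[0, 0, 0], [0, 0, 0], 0.7],
  [[0, 0, 0], [0, 0, 0], 0.6],
  [[0, 0, 0], [0, 0, 0], 0.3],
  [[0, 0, 0], [0, 0, 0], 0],
  [[0, 0, 0], [0, 0, 0], 0],
  [[0, 0, 0], [0, 0, 0], 0],
  [[0, 0, -0.4], [0, 0, 0], 0],
  [[0, 0, -0.7], [0, 0, 0], 0],
  [[0, 0, -0.8], [0, 0, 0], 0],
  [[0, 0, -0.8], [0, 0, 0], 0],
  [[0, 0, -0.8], [0, 0, 0], 0],
  [[0, 0, -0.8], [0, 0, 0], 0],
  [[0, 0, -0.6], [0, 0, 0], 0],
  [[0, 0, -0.4], [0, 0, 0], 0],
  [[0, 0, 0], [0, 0, 0], 0],
])

```text
time_s: 42.5
position: [0.5026, -0.2192, 0.1867]
tcp_rot: [[-0.063, 0.998, 0.006], [0.998, 0.063, -0.004], [-0.004, 0.005, -1.0]]
force: [0.8, 0.0, -0.6]
opening: 0.994
grasp_force: 0.0
```

move_arm([
  [[0.6, -0.5, 0], [0, 0, 0], 0],
  [[0.9, -0.3, 0], [0, 0, 0], 0],
  [[0.9, -0.2, 0], [0, 0, 0], 0],
  [[0.9, -0.1, 0], [0, 0, 0], 0],
  [[0.9, 0, 0], [0, 0, 0], 0],
  [[0.9, 0, 0], [0, 0, 0], 0],
  [[0.9, 0, 0], [0, 0, 0], 0],
  [[0.9, 0, 0], [0, 0, 0], 0],
  [[0.9, 0, 0], [0, 0, 0], 0],
  [[0.5, 0, 0], [0, 0, 0], 0],
  [[0, 0, 0], [0, 0, 0], 0],
])

```text
time_s: 43.42
position: [0.4506, 0.031, 0.1825]
tcp_rot: [[-0.067, 0.998, -0.002], [0.998, 0.067, 0.001], [0.001, -0.002, -1.0]]
force: [0.5, -1.1, 0.4]
opening: 1.002
grasp_force: 0.0
```

```bash
python3 -c "
from h import *
T=capture('top');S=capture('side')
a=cv2.resize(T['img'][190:240,335:475],None,fx=5,fy=5,interpolation=2);b=cv2.resize(S['img'][120:210,270:410],None,fx=5,fy=5,interpolation=2)
cv2.imwrite('pics/f.png',cv2.resize(cv2.vconcat([a,b]),None,fx=.85,fy=.85)[:,:,::-1])
P=dict(vial_mid=(.4993,-.218,.034),bottle_small_mid=(.503,-.284,.05),bottle_medium_mid=(.507,-.35,.057),bottle_large_mid=(.511,-.4155,.063))
for n,q in P.items():
  for p in(T,S):
    print(n,q[:2],[np.round(onz(p,u['xy'],q[2])[:2],4) for u in pinpoint(p,n)[:3]],proj(p,q))
print(pinpoint(S,'stamp_mid')[:1])"
```

```text
vial_mid (0.4993, -0.218) [array([ 0.5026, -0.2188])] [358.50286901 219.09689896]
vial_mid (0.4993, -0.218) [array([ 0.4892, -0.2155])] [321.9995789  183.94305882]
bottle_small_mid (0.503, -0.284) [array([ 0.5083, -0.2845]), array([0.5239, 0.0378])] [383.30654728 216.90804961]
bottle_small_mid (0.503, -0.284) [array([ 0.5054, -0.2807]), array([0.5228, 0.0457])] [322.56459063 168.39696358]
bottle_medium_mid (0.507, -0.35) [array([ 0.5061, -0.3626])] [408.12702701 215.07988056]
bottle_medium_mid (0.507, -0.35) [array([ 0.5042, -0.3487])] [322.94767469 155.82200923]
bottle_large_mid (0.511, -0.4155) [array([ 0.505 , -0.4153])] [432.98072954 213.28884257]
bottle_large_mid (0.511, -0.4155) [array([ 0.4993, -0.4094])] [323.2903666  144.29543409]
[{'xy': [0.4094, 0.7318], 'confidence': 0.59}]
```

View pics/f.png

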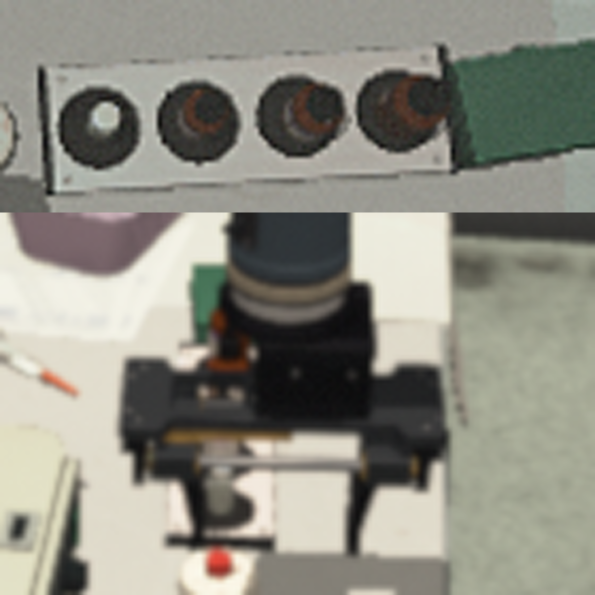

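The top view shows the vial, small, medium and large standing centred on pads 1 to 4, with the large by the green box. The stamp is unmoved at (262,293) in the side view, and the gripper is clear.

```bash
python3 -c "
from rig import *
print(hand_in())"
```

```text
the job is handed in; nothing more can be done
None
```

The job is handed in at about 43 s of arm time: from the green slide box's end, the large, medium and small bottles and then the vial stand upright on their pads, and the stamp was not touched; the final top view shows all four centred, but `hand_in()` gave no verdict.

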